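# Feed a sample tin into the bench clamp and hold it with the ratchet trigger

## Robot

A 6-joint arm with a two-finger parallel gripper is mounted at the origin on the work surface. World frame = base frame: x ahead of the robot, y to its left, z up, the work surface at z = 0. Lengths are in m, angles in rad, forces in N, time in s.
With the tool pointing down it reaches from about 0.3 to 0.775 m from the base axis. Payload 14.6 kg.
Tool frame: the origin (TCP) lies on the centre line of the jaws, within the pads' length; the fingertips stand 19 mm ahead of it and the grasp point (between the pads) is the TCP; y points along the fingers, x is the direction in which the jaws open and shut, and the axes are right-handed (so a half turn about y gives the same grasp; the last joint's range is limited). The gripper opens to 94 mm and grips with 3 to 60 N. Pads are 16 mm wide; open, the fingers measure 119 mm over their backs; the gripper's body (75 mm by 177 mm) begins 78 mm behind the grasp point.
Start: joints at [1.221, 0.3, 1.521, -0, 1.321, -0.067], TCP at [0.153, 0.528, 0.224] pointing down, gripper open.
Joint ranges: [-3.03, 3.03], [-0.79, 2.21], [0.23, 2.52], [-1.04, 4.18], [0, 3.07], [-2.55, 2.55]. Speed limits (rad/s): [2.22, 2.22, 2.57, 3.14, 3.14, 3.14].

## Interface

Orientations are given as [roll, pitch, yaw] about the fixed x, y, z axes, in that order (R = Rz(yaw) Ry(pitch) Rx(roll)).
In Python, from station import ctrl, optics gives the robot as it stands.
- The arm moves only by the tool jog_arm, never from a script. Its argument "targets" is a list of rows, each a list of 3 entries, a list of its own where there are three numbers: the finger opening in cm, from 0 to 9.4, then the shift along the tool's x, y, z in cm, then the turn about the tool's y in rad. A call has 1 to 10 rows; each row is the pose to reach, as a shift and turn from the pose commanded when the call began, along the tool's axes at that moment; what a row does not reach only later rows make up. A row lasts 1/10 s, in which the tool goes at most 50 mm and 8.59 degrees, less where a joint would pass 70% of its speed; a pose out of reach is approached as far as the arm can. A call with a gripper value outside its range is refused whole. The fingers move at their own pace and stop on an object; "grip_force" is the grip in N (left out, the last holds). Time passes only in rows, so rows that repeat a pose let the fingers close. It gives the time, the measured TCP pose, the force and the opening at its end, in the units of the state.
- ctrl.get_obs(): the state, without advancing time (a new reading comes with each control period).
- optics.camera(name): name is "scene" or "top"; returns a dict with "img" (400x640x3 uint8, red, green, blue), "range_z" (400x640 float32, m along the optical axis (not along the pixel's ray), 0 where there is no reading), "camera_matrix" (3x3 intrinsics, pixels), "k1" (the pictures are not rectified: a ray, as slopes to the right and down, at radius r is drawn at 1 + k1 r^2 times it, then the intrinsics apply), "world_to_cam" (4x4, takes a point from world to camera coordinates). Camera axes: x right, y up, looking along -z (the intrinsics and any distortion apply to the point x, -y, -z); pixel columns grow to the right and rows downward; lengths in m; the calibration is good to about 2 mm. A picture is of the moment at which its call begins.
- ctrl.hand_in(): hands the job in, once; it reports no verdict.
The state is a dict: "time_s": time; "qpos": joint angles; "joint_vel": joint speeds; "tau": joint torques, N m; "ee_pos": TCP position; "eef_rot": TCP orientation; "force": force on the tool from outside, world axes, zero at the start; "moment": the same for the moment, N m; "grip_width": finger opening in m.
Only numpy, scipy, OpenCV 4.12 (cv2) and the standard library are available. Lean on these libraries where they do the work, as an engineer would, in place of code of your own. Each camera call takes 0.05 s, during which the arm holds its last target. There are 200 camera calls.

## Task

Press the plunger paddle fully home so that it feeds the sample tin into the clamp's bay, then let it spring back and pump the clamp's ratchet trigger, as many strokes as it takes, until the rubber pad bears on the tin and is pushed about halfway back on its springs. Do not let the pad bottom out (that dents the tin), do not move the jaw by hand, leave the other things where they stand, and finish while still holding the trigger squeezed.

Things in the scene. Friction and masses are not known exactly. Their poses are not given: they have to be found in the camera images.
- clamp: The bench clamp, a grey fixture fixed to the table. Origin on the table under the middle of the bay; x = feed direction (paddle to bay), y = clamping direction (trigger to bay), z up. In this frame, mm: base 12 thick; lane along x, inside y -25 to 25, walls to z 62; anvil face at y 25, to z 97; end stop x 28; plunger guide x -105 to -91, to z 67; ratchet housing |x| < 22, y -235 to -140, to z 92.
- post_top (a point): Centre of the top, z 170, of the fixed black post on the ratchet housing, in front of the trigger: 34 (x) x 18 (y), y -160 to -142 in the clamp's frame.
- bay (a point): Middle of the bay floor, on top of the base plate: where the middle of the tin's underside comes when it is fed in. Axes as the clamp's.
- tin: The sample tin in the feed lane: a plain metal upright tin 50 (x) x 46 (y) x 105 mm high with a white screw cap 12 mm high on top, about 0.3 kg, thin-walled. Origin at the centre of its underside, z up. It starts on the base plate 40 to 54 mm short of the bay. The clamp can take it only in the bay.
- plunger_paddle (a point): Centre of the outer face (facing the clamp's -x) of the upright black paddle on the feed plunger: paddle 44 wide (y) x 70 high x 10 thick, from z 20 to z 90; this point is at z 65. Push it along the clamp's +x.
- plunger (a joint): Travel of the feed plunger, m: 0 sprung out, 0.055 fully home against its stop. The spring gives 2 N at first and 6 N at the end, and brings it back by itself when released.
- trigger_back (a point): Point on the rear face (facing the clamp's -y) of the ratchet trigger, at z 140. The trigger is the upright dark steel blade behind the black post: 34 wide (x) x 14 thick (y), from z 95 to z 165. Push or squeeze its upper half with the fingers: free space behind it. It moves along the clamp's +y towards the post; at rest it and the post measure 68 mm from outer face to outer face, with 36 mm between them.
- trigger: The trigger blade itself (origin at the clamp's origin plus the trigger's travel, axes as the clamp's).
- trigger_travel (a joint): Travel of the trigger, m: 0 sprung back at rest, 0.022 fully squeezed (46 mm over both outer faces). Spring 2 to 4 N, plus 2 N of bar friction, plus the pad force once the pad bears. Squeezing carries the jaw forward nearly one to one (up to about 15 % is lost to slip); on letting the trigger back the jaw stays where it is. A stroke can be of any part of the travel. There is no way to let the jaw back.
- jaw: The moving jaw with its bar, 10 x 14 at z 55, which sticks out behind the housing to y -305 when fully back (origin at the clamp's origin plus the jaw's travel along the clamp's +y, which starts at 0 to 30 mm and can go to 100). Moves only forward.
- pad_face (a point): Centre of the front (+y) face of the rubber pad, 40 wide x 50 high, at z 58; it starts 42 to 72 mm from a tin in the middle of the bay.
- pad: The sprung pad, steel plate and rubber (axes as the clamp's).
- pad_travel (a joint): How far the pad is pushed back on its springs towards the jaw head, m: 0 free, 0.020 bottomed out on the jaw head. 0.5 N to start, then 0.5 N per mm. About 0.010 is the wanted grip; the tin slides up to 3 mm to the anvil first.
- glass0: Dark blue tasting glass with a clear lid, 80 across, 65 high, near the clamp: leave it. Origin under its middle.
- glass1: The same, on the other side of the feed lane.
- apple: Green apple, 74 across, beyond the clamp. Origin at its underside.
- big_tin: A larger closed tin, 75 x 55 x 140 with a cap, on the right. Origin at its underside.
- water: Clear water bottle, 64 across, 210 high, on the left. Origin at its underside.
- tumbler: White cup, 68 across, 85 high, on the left. Origin at its underside.
Things that resemble listed ones, but are neither listed nor needed, are in the scene too. Leave any orange or pink look-alike of the tin alone.

How it is judged:
By the outcome, as a careful person would: the job done as asked, in the order asked, and still so for the second after the job is handed in, while the arm keeps its last pose, push and grip.
It also fails if it takes over 58 s, if anything falls off the work surface, if the arm or the gripper's body presses on something with over 40 N, if the wrist force passes 120 N, or if a joint passes its speed limit or range.

## Working session

There is one attempt and no reset: what is moved stays moved. The work goes in short steps, Python scripts to look and compute and a tool call to move; the robot and the scene stay as the last step left them, time stands still between calls to the robot, and variables do not carry over. Pictures are saved under pics/ and viewed, about 8 in all and at most 12, crops included, and the job is handed in when it is done.

Besides the shell and the picture viewer there is one more tool, called after "Emit:" in YAML: its name, and indented under it one key for each argument. jog_arm: Moves the arm, as the interface text tells. Its arguments: {"type":"object","properties":{"targets":{"type":"array","items":{"type":"array"}},"grip_force":{"type":"number"}},"required":["targets"]}

```bash
mkdir -p pics; ls; cat > h.py <<'E'
import numpy as np, cv2
from station import ctrl, optics
def cam(n):
    c=optics.camera(n); return c
def pts(c):
    """world points for all pixels from range_z"""
    h,w=c["range_z"].shape; K=c["camera_matrix"]
    u,v=np.meshgrid(np.arange(w),np.arange(h))
    s=rays(c,np.stack([u,v],-1).reshape(-1,2)).reshape(h,w,2)
    z=c["range_z"]; P=np.stack([s[...,0]*z,-s[...,1]*z,-z,np.ones_like(z)],-1)
    W=P@np.linalg.inv(c["world_to_cam"]).T
    W=W[...,:3]; W[z==0]=np.nan; return W
def rays(c,uv):
    K=c["camera_matrix"]; d=(np.asarray(uv,float)-[K[0,2],K[1,2]])/[K[0,0],K[1,1]]
    s=d.copy()
    for _ in range(20): s=d/(1+c["k1"]*(s**2).sum(-1,keepdims=True))
    return s
def plane(c,uv,z):
    s=rays(c,np.atleast_2d(uv)); D=np.c_[s[:,0],-s[:,1],-np.ones(len(s))]
    M=np.linalg.inv(c["world_to_cam"]); D=D@M[:3,:3].T; o=M[:3,3]
    return o+D*((z-o[2])/D[:,2])[:,None]
def proj(c,P):
    P=np.atleast_2d(P); q=np.c_[P,np.ones(len(P))]@c["world_to_cam"].T
    s=np.c_[q[:,0]/-q[:,2],-q[:,1]/-q[:,2]]; s=s*(1+c["k1"]*(s**2).sum(1,keepdims=True))
    K=c["camera_matrix"]; return s*[K[0,0],K[1,1]]+[K[0,2],K[1,2]]
def save(c,name,box=None,f=1):
    im=c["img"][...,::-1]
    if box: u0,v0,u1,v1=box; im=im[v0:v1,u0:u1]
    cv2.imwrite("pics/"+name,cv2.resize(im,None,fx=f,fy=f,interpolation=cv2.INTER_CUBIC))
E
python3 - <<'E'
from h import *
print(ctrl.get_obs())
for n in("scene","top"):
    c=cam(n); save(c,n+"0.png"); np.save(n+"0.npy",c,allow_pickle=True)
    print(n,np.linalg.inv(c["world_to_cam"]).round(3),c["camera_matrix"],c["k1"],(c["range_z"]>0).mean())
E
```

```text
pics
{'time_s': 0.0, 'qpos': array([ 1.22143073e+00,  3.00466765e-01,  1.52155323e+00, -3.15331890e-05,
        1.32069619e+00, -6.66156206e-02]), 'joint_vel': array([ 0.00072337,  0.00085358, -0.00139176, -0.00084397,  0.00171518,
       -0.00044864]), 'tau': array([-1.01110843e-03, -5.31799793e+01, -3.52731085e+01,  7.06894859e-02,
        2.43659673e-02, -1.68386773e-04]), 'ee_pos': array([0.15338832, 0.52793896, 0.22390048]), 'eef_rot': array([-1.57075201e+00,  1.12306841e-03,  1.28805420e+00]), 'force': array([ 0.20281376,  0.23684021, -0.03788407]), 'moment': array([ 0.01465839, -0.03002926,  0.00221563]), 'grip_width': 0.0937366402553247}
scene [[ 0.17  -0.854  0.492  1.206]
 [ 0.985  0.146 -0.088 -0.104]
 [ 0.003  0.5    0.866  1.179]
 [ 0.     0.     0.     1.   ]] [[429.85088523   0.         324.93075025]
 [  0.         429.85088523 203.16352228]
 [  0.           0.           1.        ]] -0.01150380101799586 0.995890625
top [[-0.01   0.994 -0.11   0.482]
 [-1.    -0.011 -0.007 -0.003]
 [-0.008  0.11   0.994  1.205]
 [ 0.     0.     0.     1.   ]] [[399.23896519   0.         320.32989   ]
 [  0.         399.23896519 196.58720734]
 [  0.           0.           1.        ]] -0.10303419830569899 0.99616015625
```

View pics/scene0.png

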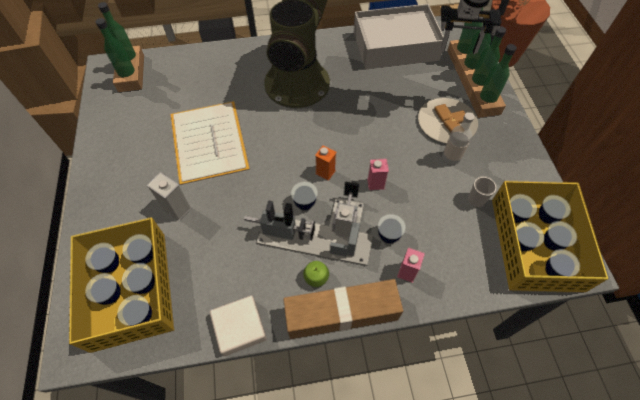

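View pics/top0.png

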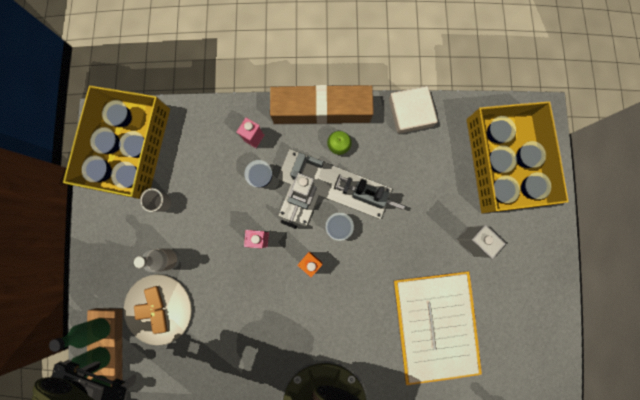

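The clamp is at about (300,190) in the top view and (320,225) in the scene view, with the paddle on the robot's side and the trigger on the right (-y). The white-capped tin in the lane, at top (303,183) and scene (345,212), is the sample tin. The orange and pink ones stand free, so they are look-alikes. Next I'll enlarge and measure.

```bash
python3 - <<'E'
from h import *
a=np.load("top0.npy",allow_pickle=True).item(); b=np.load("scene0.npy",allow_pickle=True).item()
A=cv2.resize(a["img"][140:235,265:415,::-1],None,fx=5,fy=5,interpolation=cv2.INTER_CUBIC)
cv2.imwrite("pics/topc.png",A)
B=cv2.resize(b["img"][170:275,235:415,::-1],None,fx=4.4,fy=4.4,interpolation=cv2.INTER_CUBIC)
cv2.imwrite("pics/scenec.png",B)
W=pts(a)
# height map print
sub=W[145:230:4,268:412:4,2]*1000
for i,r in enumerate(sub): print(145+4*i,' '.join('%4.0f'%x for x in r))
E
```

```text
145   -5   -4    0    1    1   -6    4   -2    0    4    1   -1    1    1    2   41   60   65   63   66   59   -0    2    2   -1    3    0   -4   -0    2    6    2   -1   -2    2    2
149   -4    1    1   -4   -2   -2   -3    2    2    2   -1   -4    1   -3   -2   -0   51   60   62   58   44   -1   -3   -1    1   -4    2   -2    1    1    1   -1    0   -0   -1   -2
153   -0    3   -1    2    0   10   13   11   95    1   -5    2    3    1   -0   -2   -5   41   44   38   -1    0    2    4   -2    2   -1    4    2    2   -3   -0    2   -3   -1    3
157   -1    2   -1    4    1   17   12    9   99   94   72   73    2   -3    1    1    1    0   -1    2    2    2    1    5   -0   -2   -1   -1    1    1    3    2   -1    4   -2    5
161   -2    1    3    3   14   11   13   96   98   73   46   71   75   73    0    1   -1   -1   -1    0    2    3    1    4    2   -1   -0    3   -3    3   -1    0   -0    5    1   -4
165   63    3    0    5   12    9   12   96   96   37   10   12   32   55    9   10   12    5    1    1    4   -3    1   -1    8    0    2    1   -2   -2    1    1    5   -3    2  
[... 2247 characters left out ...]
 49   13   10   13   11    1    2   -4   -1   -0   68   68   64   68   63    1    1    5    2    5   -3    8   15   -1   -4   -2    4    0    4    0
221   -0   -0    3   -0   89   -3   44   13   13   18    2   -1    4    4   -1   61   61   65   64   63   66   66    0   -6    5    2    4    3   -3   -1    2    0    1    0    2    2
225    1    3   -1   -3    0   90   92    1   -3   15    2   -0    4    1   -2   61   57   62   66   65   63   66    0   -0   -2    1   -4   -0    3    1   -1   -4    0   -5   -1    0
229    1   -1   -2    1   -0    2    2   -0    1   -3   -0   -3   -2   -1   -0   64   63   71   66   64   67   62    1   -1    1   -5   -1   -1    6   -3    0   -4   -3   -4    1    3
```

View pics/topc.png

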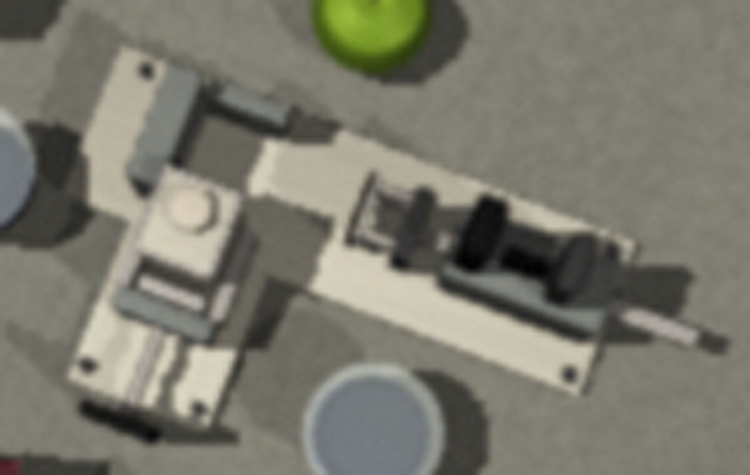

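View pics/scenec.png

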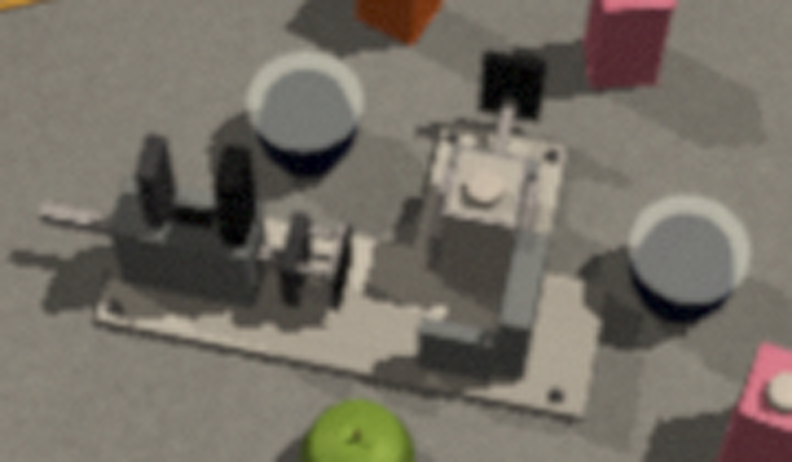

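```bash
cat > fit.py <<'E'
from h import *
def fit(a,box,verbose=True):
    W=pts(a); u0,v0,u1,v1=box
    m=np.zeros(W.shape[:2],bool); m[v0:v1,u0:u1]=1; Z=W[...,2]; m&=np.isfinite(Z)
    n,l,_,_=cv2.connectedComponentsWithStats((m&(Z>.148)).astype(np.uint8))
    out=[]
    for i in range(1,n):
        k=l==i
        if k.sum()<6: continue
        vv,uu=np.nonzero(k); zt=np.percentile(Z[k],90)
        k2=k&(Z>zt-.012); vv,uu=np.nonzero(k2)
        out.append((k.sum(),zt,uu.mean(),vv.mean(),plane(a,[[uu.mean(),vv.mean()]],zt-.002)[0]))
    return W,out
E
python3 - <<'E'
from fit import *
np.set_printoptions(precision=4,suppress=True)
for n,box in(("top",(330,165,412,230)),("scene",(235,190,300,240))):
    c=np.load(n+"0.npy",allow_pickle=True).item(); W,o=fit(c,box); print(n)
    for x in o: print(x)
# base plate edges: top cam
a=np.load("top0.npy",allow_pickle=True).item()
f=lambda p: plane(a,np.array(p)/5+[265,140],.012)[:,:2]
q=f([(125,45),(65,380),(210,428),(315,290),(580,393),(635,245),(345,130)]); print(q)
for i,j in((1,0),(1,2),(3,4),(6,5),(4,5)):
    d=q[j]-q[i]; print(i,j,np.degrees(np.arctan2(d[1],d[0])),np.hypot(*d))
b=np.load("scene0.npy",allow_pickle=True).item()
f=lambda p: plane(b,np.array(p)/4.4+[235,170],.012)[:,:2]
q=f([(98,315),(580,410),(605,292),(565,145)]); print("scene",q)
for i,j in((0,1),(1,3)):
    d=q[j]-q[i]; print(i,j,np.degrees(np.arctan2(d[1],d[0])),np.hypot(*d))
E
```

```text
top
(np.int64(94), np.float64(0.17207088823962532), np.float64(361.70786516853934), np.float64(184.8988764044944), array([ 0.6267, -0.1042,  0.1701]))
(np.int64(74), np.float64(0.16763679258755143), np.float64(380.07042253521126), np.float64(192.11267605633802), array([ 0.6078, -0.1525,  0.1656]))
scene
(np.int64(74), np.float64(0.1652662549232873), np.float64(268.5), np.float64(206.4090909090909), array([ 0.6135, -0.154 ,  0.1633]))
(np.int64(102), np.float64(0.1702011976700971), np.float64(286.82142857142856), np.float64(209.0595238095238), array([ 0.6328, -0.106 ,  0.1682]))
[[ 0.7619  0.0967]
 [ 0.5576  0.1329]
 [ 0.528   0.0462]
 [ 0.6102 -0.0175]
 [ 0.5465 -0.1753]
 [ 0.6354 -0.211 ]
 [ 0.7076 -0.0368]]
1 0 -10.04806394309784 0.20756402060548834
1 2 -108.79476922236832 0.09165387333457273
3 4 -111.97560572128316 0.1702052332355869
6 5 -112.51634842667143 0.18848228067078995
4 5 -21.850838044691223 0.09579442979583813
scene [[ 0.6396 -0.2071]
 [ 0.7619  0.0996]
 [ 0.6807  0.1352]
 [ 0.5628  0.1331]]
0 1 68.26741687631305 0.3302568854938583
1 3 170.4569359129425 0.20183311893218095
```

```bash
cat > fr.py <<'E'
from h import *
np.set_printoptions(precision=1,suppress=True)
t=np.radians(-21.9); R=np.array([[np.cos(t),-np.sin(t)],[np.sin(t),np.cos(t)]]); O=np.array([.6843,.0351])
toC=lambda P:(np.asarray(P)[...,:2]-O)@R*1000      # world -> clamp mm
toW=lambda p:O+R@(np.asarray(p)/1000)
def tool():
    o=ctrl.get_obs(); print("t",o["time_s"].__round__(2),"clamp xy",toC(o["ee_pos"]),"z",round(o["ee_pos"][2]*1000,1),"yaw-err",np.degrees(o["eef_rot"][2])-68.1,
      "F clamp",o["force"][:2]@R,"Fz",round(o["force"][2],2),"grip",round(o["grip_width"]*1000,1))
E
python3 - <<'E'
from fr import *
for n,roi in(("top",(330,165,412,230)),("scene",(235,190,300,240))):
    c=np.load(n+"0.npy",allow_pickle=True).item(); W=pts(c); C=toC(W); Z=W[...,2]*1000
    def st(name,x0,x1,y0,y1,z0,z1):
        k=(C[...,0]>x0)&(C[...,0]<x1)&(C[...,1]>y0)&(C[...,1]<y1)&(Z>z0)&(Z<z1)
        if k.sum()>3: print(n,name,k.sum(),"x",np.percentile(C[k][:,0],[3,50,97]),"y",np.percentile(C[k][:,1],[3,50,97]),"z",np.median(Z[k]))
    st("anvil",-60,60,15,60,88,104); st("endstop",20,50,-30,24,60,90)
    st("guide",-115,-80,-40,40,58,75); st("paddle",-200,-115,-40,40,80,97); st("tincap",-90,0,-40,40,122,140)
    st("tintop",-100,10,-40,40,110,121); st("jawtop",-30,30,-138,-30,70,110); st("bar",-15,15,-320,-238,40,75)
    k=(Z>50)&(Z<150)&(C[...,0]>-330)&(C[...,0]<-115)&(C[...,1]>-150)&(C[...,1]<150)
    m,l,s,_=cv2.connectedComponentsWithStats(k.astype(np.uint8))
    for i in range(1,m):
        if s[i,4]>12: print("  obj near paddle",C[l==i].mean(0),C[l==i].min(0),C[l==i].max(0),np.percentile(Z[l==i],95))
tool(); print(ctrl.get_obs()["ee_pos"])
E
```

```text
top anvil 192 x [-33.    0.1  31.8] y [25.3 35.6 46. ] z 96.5983137587333
top endstop 79 x [27.7 33.4 39.3] y [-23.5  -1.2  23. ] z 71.61022212838097
top guide 160 x [-104.6  -94.6  -81.6] y [-29.8  -0.4  29.2] z 65.03031711655504
top paddle 57 x [-169.7 -165.  -160.5] y [-20.2  -0.1  19.7] z 89.85801361797985
top tincap 63 x [-53.9 -43.8 -33.2] y [-10.4   0.3  10.8] z 127.92020324499754
top tintop 244 x [-73.2 -54.4 -25.1] y [-21.6  -0.1  22.9] z 116.58576584191005
top jawtop 138 x [-20.5  -1.6  19.6] y [-120.1 -108.3  -82.2] z 83.49003547278244
top bar 68 x [-5.6 -1.   4.2] y [-287.7 -263.3 -241.3] z 61.39593288714629
  obj near paddle [-165.    -1.7] [-170.1  -22.2] [-157.1   21.1] 92.05780862181602
  obj near paddle [-134.2 -126.8] [-157.7 -149.9] [-115.1  -97.6] 68.53595827591326
  obj near paddle [-237.6   68.4] [-266.6   41.7] [-209.2  101.3] 117.97757654159074
  obj near paddle [-246.7  -98.5] [-277.  -127.9] [-217.2  -66.9] 117.67366746551069
scene anvil 187 x [-30.2   2.2  35.9] y [21.2 35.2 45.6] z 95.31556513039696
scene endstop 90 x [30.5 38.2 43.4] y [-23.1   0.2  22.2]
[... 258 characters left out ...]
80883
scene tintop 217 x [-71.5 -44.3 -22.2] y [-22.    0.9  22.6] z 115.8990790126111
scene jawtop 149 x [-17.    5.5  23.7] y [-120.5 -109.   -81.9] z 81.62054524278939
scene bar 77 x [-3.2  4.5  8.3] y [-291.6 -267.7 -245.1] z 59.91507012943686
  obj near paddle [-235.1  -97.1] [-274.3 -128.3] [-214.3  -68.5] 115.61316263161504
  obj near paddle [-225.7   70.7] [-261.9   41.3] [-206.1   99.5] 115.53639254366352
  obj near paddle [-132.7 -126.6] [-155.9 -150. ] [-115.2  -98.3] 68.39480573911021
  obj near paddle [-159.6   -0.4] [-169.4  -22.3] [-153.8   21.2] 90.44014096118326
t 0.1 clamp xy [-676.4  259.3] z 223.9 yaw-err 5.697004468900971 F clamp [0.4 0.4] Fz 0.53 grip 93.9
[0.2 0.5 0.2]
```

The frame fits well: anvil face at y 25 and end stop at x 28 both check. The tin cap is at x ≈ -43, the paddle's outer face at x ≈ -169, and the jaw starts about 14 mm forward. Now I move above the spot behind the paddle.

Emit:
jog_arm:
  targets:
    - [0,[0,-4,0],0.05]
    - [0,[-1.5,-7,-2.2],0.0994]
    - [0,[-30.5,-7,-44.8],0.0994]
    - [0,[-30.5,-7,-44.8],0.0994]
    - [0,[-30.5,-7,-44.8],0.0994]
    - [0,[-30.5,-7,-44.8],0.0994]
    - [0,[-30.5,-7,-44.8],0.0994]
    - [0,[-30.5,-7,-44.8],0.0994]
    - [0,[-30.5,-7,-44.8],0.0994]
    - [0,[-30.5,-7,-44.8],0.0994]
  grip_force: 20

```text
time_s: 1.1
ee_pos: [0.426, 0.1973, 0.2944]
eef_rot: [-1.571, 0.0, 1.189]
force: [0.1, 0.9, -0.3]
grip_width: 0.0174
```

```bash
python3 -c "
from fr import *
tool();print(ctrl.get_obs()['eef_rot']*57.3)"
```

```text
t 1.1 clamp xy [-300.2   54.1] z 294.4 yaw-err 0.00317153112692381 F clamp [-0.3  0.9] Fz -0.27 grip 17.4
[-90.    0.   68.1]
```

Emit:
jog_arm:
  targets:
    - [0,[-4,2,-7.5],0]
    - [0,[-4,5,-7.5],0]
    - [0,[-4,9,-7.5],0]
    - [0,[-4,9,-7.5],0]
    - [0,[-4,9,-7.5],0]

```text
time_s: 1.6
ee_pos: [0.4797, 0.1344, 0.2053]
eef_rot: [-1.57, 0.0, 1.189]
force: [-0.2, -0.1, 0.3]
grip_width: 0.0006
```

```bash
python3 -c "
from fr import *
tool()"
```

```text
t 1.6 clamp xy [-226.9   15.8] z 205.3 yaw-err 0.012888596991885493 F clamp [-0.1 -0.2] Fz 0.33 grip 0.6
```

Emit:
jog_arm:
  targets:
    - [0,[-1.6,0,-3.1],0]
    - [0,[-1.6,3,-3.1],0]
    - [0,[-1.6,7,-3.1],0]
    - [0,[-1.6,11,-3.1],0]
    - [0,[-1.6,13.7,-3.1],0]
    - [0,[-1.6,13.7,-3.1],0]
    - [0,[-1.6,13.7,-3.1],0]

```text
time_s: 2.3
ee_pos: [0.5037, 0.1084, 0.0699]
eef_rot: [-1.573, -0.001, 1.19]
force: [0.5, 0.3, 0.4]
grip_width: 0.0004
```

```bash
python3 -c "
from fr import *
tool()"
```

```text
t 2.3 clamp xy [-194.9    0.7] z 69.9 yaw-err 0.05798181815406167 F clamp [0.3 0.5] Fz 0.38 grip 0.4
```

Emit:
jog_arm:
  targets:
    - [0,[0,0,-0.8],0]
    - [0,[0,0,-1.6],0]
    - [0,[0,0,-2.4],0]
    - [0,[0,0,-3.2],0]
    - [0,[0,0,-4.0],0]
    - [0,[0,0,-4.7],0]
    - [0,[0,0,-5.3],0]
    - [0,[0,0,-5.9],0]
    - [0,[0,0,-6.3],0]
    - [0,[0,0,-6.6],0]

```text
time_s: 3.3
ee_pos: [0.5641, 0.0831, 0.068]
eef_rot: [-1.57, -0.0, 1.188]
force: [-8.8, 3.6, 8.3]
grip_width: 0.0005
```

```bash
python3 -c "
from fr import *
tool()"
```

```text
t 3.3 clamp xy [-129.4   -0.3] z 68.0 yaw-err -0.0074064417479320355 F clamp [-9.5  0. ] Fz 8.3 grip 0.5
```

Emit:
jog_arm:
  targets:
    - [0,[0,0,-0.2],0]
    - [0,[0,0,-0.4],0]
    - [0,[0,0,-0.4],0]

```text
time_s: 3.6
ee_pos: [0.5678, 0.0815, 0.0679]
eef_rot: [-1.57, -0.0, 1.188]
force: [-5.3, 2.4, 4.8]
grip_width: 0.001
```

```bash
python3 -c "
from fr import *
tool()"
```

```text
t 3.6 clamp xy [-125.4   -0.3] z 67.9 yaw-err -0.007645855109160493 F clamp [-5.8  0.3] Fz 4.83 grip 1.0
```

Force is 5.8 N, which is the spring only, so the plunger is not against its stop yet. I'll push on in small steps.

Emit:
jog_arm:
  targets:
    - [0,[0,0,-0.2],0]
    - [0,[0,0,-0.4],0]
    - [0,[0,0,-0.4],0]

```text
time_s: 3.9
ee_pos: [0.5688, 0.0811, 0.0678]
eef_rot: [-1.563, 0.001, 1.189]
force: [-31.1, 9.4, 20.9]
grip_width: 0.0005
```

```bash
python3 -c "
from fr import *
tool()"
```

```text
t 3.9 clamp xy [-124.3   -0.4] z 67.8 yaw-err 0.020555143331023373 F clamp [-32.4  -2.8] Fz 20.85 grip 0.5
```

It is hard against the stop (32 N, TCP stalled), so the plunger is home. I'll back off, lift and look.

Emit:
jog_arm:
  targets:
    - [0,[0,0,0.6],0]
    - [0,[0,0,2.0],0]
    - [0,[0,0,4],0]
    - [0,[0,0,6.5],0]
    - [0,[0,0,8.5],0]
    - [0,[0,-4,8.5],0]
    - [0,[0,-8,8.5],0]
    - [0,[0,-13,8.5],0]
    - [0,[0,-18,8.5],0]
    - [0,[0,-18,8.5],0]

```text
time_s: 4.9
ee_pos: [0.4948, 0.1118, 0.2544]
eef_rot: [-1.581, -0.005, 1.188]
force: [-0.1, -0.2, -0.7]
grip_width: 0.0004
```

```bash
cat > look.py <<'E'
from fr import *
import sys
tool()
for n in("top","scene"):
    c=cam(n); np.save(n+sys.argv[1]+".npy",c,allow_pickle=True); W=pts(c); C=toC(W); Z=W[...,2]*1000
    def st(name,x0,x1,y0,y1,z0,z1):
        k=(C[...,0]>x0)&(C[...,0]<x1)&(C[...,1]>y0)&(C[...,1]<y1)&(Z>z0)&(Z<z1)
        if k.sum()>3: print(n,name,k.sum(),"x",np.percentile(C[k][:,0],[3,50,97]),"y",np.percentile(C[k][:,1],[3,50,97]),"z",np.median(Z[k]))
    st("paddle",-200,-112,-40,40,80,97); st("tincap",-90,40,-40,40,122,140)
    st("tintop",-100,50,-40,40,110,121); st("jawtop",-30,30,-138,-25,70,110); st("bar",-15,15,-320,-238,40,75); st("trig",-30,30,-240,-170,150,180)
E
python3 look.py 1
```

```text
t 4.9 clamp xy [-204.4    0.5] z 254.4 yaw-err -0.011320545341618526 F clamp [-0.  -0.2] Fz -0.72 grip 0.4
top paddle 11 x [-168.3 -163.9 -160.9] y [-21.7 -17.7 -12. ] z 87.34513244503117
top tincap 58 x [-5.2  4.9 15. ] y [-9.4  0.   9.7] z 129.5963111462877
top tintop 245 x [-25.5  -5.8  23.4] y [-21.6   0.2  23.3] z 116.50868931037772
top jawtop 138 x [-20.9  -0.8  19.1] y [-120.3 -108.9  -82.2] z 83.43045177494213
top bar 70 x [-5.8 -1.3  4.4] y [-287.2 -263.5 -240.9] z 61.93506139441752
top trig 72 x [-16.1  -0.1  15.3] y [-209.4 -202.5 -196.4] z 164.65646744291394
scene paddle 61 x [-166.4 -159.9 -156.7] y [-21.6   0.1  20.3] z 88.00113130770626
scene tincap 56 x [-1.7  7.7 17.1] y [-10.2   0.4  10.6] z 127.53135293649086
scene tintop 225 x [-23.7   3.8  26. ] y [-22.    1.4  22.6] z 115.70772291396293
scene jawtop 145 x [-17.3   4.7  23.4] y [-120.7 -108.   -81.8] z 81.76885099550523
scene bar 77 x [-2.2  4.6  8.5] y [-290.1 -267.5 -245.2] z 59.6709076437627
scene trig 71 x [-12.6   4.4  18.5] y [-209.  -201.5 -196.6] z 162.52359124200822
```

Tin centre is now at x ≈ -1, so it is in the bay, and the paddle has sprung back to -169. Next I go over the trigger and post with the fingers open.

Emit:
jog_arm:
  targets:
    - [9.0,[-17.4,0,-20.4],0]
    - [9.0,[-17.4,0,-20.4],0]
    - [9.0,[-17.4,0,-20.4],0]
    - [9.0,[-17.4,0,-20.4],0]
    - [9.0,[-17.4,0,-20.4],0]
    - [9.0,[-17.4,0,-20.4],0]
    - [9.0,[-17.4,0,-20.4],0]
    - [9.0,[-17.4,0,-20.4],0]
    - [9.0,[-17.4,0,-20.4],0]

```text
time_s: 5.9
ee_pos: [0.6164, -0.1247, 0.247]
eef_rot: [-1.57, 0.0, 1.19]
force: [0.1, -0.1, 0.4]
grip_width: 0.0695
```

```bash
python3 -c "
from fr import *
tool()"
```

```text
t 5.9 clamp xy [  -3.4 -173.6] z 247.0 yaw-err 0.05903708088767701 F clamp [ 0.2 -0. ] Fz 0.39 grip 69.5
```

Emit:
jog_arm:
  targets:
    - [9.0,[0,0,-0.3],0]
    - [9.0,[0,0,-0.3],0]
    - [9.0,[0,1.5,-0.3],0]
    - [9.0,[0,3,-0.3],0]
    - [9.0,[0,5,-0.3],0]
    - [9.0,[0,7,-0.3],0]
    - [9.0,[0,9,-0.3],0]
    - [9.0,[0,10.2,-0.3],0]
    - [9.0,[0,10.2,-0.3],0]

```text
time_s: 6.8
ee_pos: [0.619, -0.1265, 0.1441]
eef_rot: [-1.568, 0.0, 1.189]
force: [-0.2, -1.0, 0.7]
grip_width: 0.0902
```

```bash
python3 -c "
from fr import *
tool()"
```

```text
t 6.8 clamp xy [  -0.3 -174.3] z 144.1 yaw-err 0.01728823441487748 F clamp [ 0.2 -1. ] Fz 0.69 grip 90.2
```

Emit:
jog_arm:
  targets:
    - [9.0,[0.4,0,0],0]
    - [9.0,[0.8,0,0],0]
    - [9.0,[1.2,0,0],0]
    - [9.0,[1.6,0,0],0]
    - [9.0,[1.8,0,0],0]
    - [9.0,[1.8,0,0],0]
  grip_force: 60

```text
time_s: 7.4
ee_pos: [0.6266, -0.1102, 0.1461]
eef_rot: [-1.572, 0.0, 1.189]
force: [-1.2, -4.1, 3.7]
grip_width: 0.0901
```

```bash
python3 -c "
from fr import *
tool()"; python3 look.py 2
```

```text
t 7.4 clamp xy [   0.6 -156.4] z 146.1 yaw-err 0.013321219071812607 F clamp [ 0.4 -4.3] Fz 3.67 grip 90.1
t 7.4 clamp xy [   0.6 -156.4] z 146.1 yaw-err 0.013321219071812607 F clamp [ 0.4 -4.3] Fz 3.67 grip 90.1
top paddle 56 x [-169.7 -165.1 -160.5] y [-20.6  -0.7  19.5] z 88.8897285060095
top tincap 60 x [-6.2  4.5 15.3] y [-10.   -0.2   9.6] z 128.75587816064325
top tintop 249 x [-25.5  -5.5  23.6] y [-21.3   0.1  23. ] z 116.39588129996348
top jawtop 35 x [-21.3 -15.4 -11.7] y [-107.8  -92.5  -75.8] z 81.68567553873362
top bar 6 x [-5.4 -0.4  3.3] y [-281.8 -281.1 -278.8] z 61.23076378768289
scene paddle 60 x [-167.7 -160.6 -156.6] y [-21.3  -0.1  20.2] z 87.28550214280651
scene tincap 60 x [-2.7  8.6 19.1] y [-10.1   0.6  11.1] z 128.24034985339563
scene tintop 228 x [-23.2   3.   26.6] y [-22.1   0.7  22.7] z 115.84108989914944
scene jawtop 139 x [-15.2   5.9  23.6] y [-113.7 -101.7  -75.5] z 81.71789071530533
scene bar 63 x [-2.6  4.3  7.7] y [-282.9 -264.7 -244.9] z 58.546951626484486
scene trig 99 x [-8.  10.6 18.3] y [-213.5 -197.5 -188. ] z 162.78527024364232
```

The scene view still sees the jaw head (pad face -82 → -75.5, stroke force 4.3 N as expected). I'll finish this stroke and make a second one.

Emit:
jog_arm:
  targets:
    - [9.0,[0.4,0,0],0]
    - [9.0,[0.8,0,0],0]
    - [9.0,[1.2,0,0],0]
    - [9.0,[1.2,0,0],0]
    - [9.0,[0.6,0,0],0]
    - [9.0,[0,0,0],0]
    - [9.0,[-0.6,0,0],0]
    - [9.0,[-1.2,0,0],0]
    - [9.0,[-1.2,0,0],0]

```text
time_s: 8.4
ee_pos: [0.6214, -0.1219, 0.1452]
eef_rot: [-1.57, -0.0, 1.188]
force: [-0.4, 1.0, 0.3]
grip_width: 0.0902
```

Emit:
jog_arm:
  targets:
    - [9.0,[0.4,0,0],0]
    - [9.0,[0.8,0,0],0]
    - [9.0,[1.2,0,0],0]
    - [9.0,[1.6,0,0],0]
    - [9.0,[2.0,0,0],0]
    - [9.0,[2.4,0,0],0]
    - [9.0,[2.4,0,0],0]

```text
time_s: 9.1
ee_pos: [0.6308, -0.0986, 0.1453]
eef_rot: [-1.571, 0.001, 1.189]
force: [-2.0, -4.5, 1.0]
grip_width: 0.0905
```

```bash
python3 look.py 3
```

```text
t 9.1 clamp xy [   0.2 -144.1] z 145.3 yaw-err 0.030212826601740517 F clamp [-0.2 -5. ] Fz 0.98 grip 90.5
top paddle 57 x [-169.7 -165.  -160.5] y [-20.5   0.4  19.9] z 88.82651071795422
top tincap 59 x [-5.3  4.3 14.7] y [-9.3 -0.   9.8] z 129.0179807571328
top tintop 246 x [-25.3  -5.8  23.6] y [-21.5   0.1  23.2] z 116.68684515449723
top jawtop 52 x [-22.  -15.1  12.5] y [-81.4 -54.6 -43. ] z 82.37333590859919
scene paddle 62 x [-167.7 -160.3 -157.1] y [-21.2  -0.3  20.1] z 86.87151924762881
scene tincap 61 x [-3.2  9.4 18.6] y [-10.3   0.3  10.5] z 127.80412721229828
scene tintop 224 x [-23.2   1.9  26.1] y [-22.2   0.5  22.8] z 115.66814402766646
scene jawtop 140 x [-17.2   4.4  23.8] y [-81.8 -71.  -43.5] z 82.40394694734209
scene bar 16 x [-2.7  4.   8.7] y [-253.6 -248.6 -243.8] z 59.7424540571928
scene trig 90 x [-7.6  9.8 18.6] y [-200.5 -185.6 -176. ] z 163.25263996783315
```

Emit:
jog_arm:
  targets:
    - [9.0,[-0.6,0,0],0]
    - [9.0,[-1.2,0,0],0]
    - [9.0,[-1.8,0,0],0]
    - [9.0,[-2.4,0,0],0]
    - [9.0,[-2.4,0,0],0]
    - [9.0,[-2.0,0,0],0]
    - [9.0,[-1.5,0,0],0]
    - [9.0,[-1.0,0,0],0]
    - [9.0,[-0.5,0,0],0]
    - [9.0,[-0.3,0,0],0]

```text
time_s: 10.2
ee_pos: [0.6298, -0.1015, 0.1456]
eef_rot: [-1.571, 0.001, 1.189]
force: [-1.6, -5.1, 1.3]
grip_width: 0.0902
```

Emit:
jog_arm:
  targets:
    - [9.0,[0.0,0,0],0]
    - [9.0,[0,0,0],0]

```text
time_s: 10.4
ee_pos: [0.6298, -0.1017, 0.1456]
eef_rot: [-1.571, 0.001, 1.189]
force: [-2.4, -3.5, 0.9]
grip_width: 0.0899
```

```bash
python3 look.py 4
```

```text
t 10.4 clamp xy [   0.4 -147.3] z 145.6 yaw-err 0.021136791681868772 F clamp [-0.9 -4.1] Fz 0.9 grip 89.9
top paddle 57 x [-169.7 -165.  -160.5] y [-20.5   0.5  19.7] z 89.43118442362929
top tincap 58 x [-5.6  4.2 14.9] y [-9.2 -0.1 10. ] z 128.61888260516594
top tintop 246 x [-25.6  -6.2  23. ] y [-21.3   0.2  22.8] z 117.06445893392748
top jawtop 86 x [-21.7 -11.2  17. ] y [-63.6 -34.4 -27.2] z 81.83984483976846
scene paddle 59 x [-167.9 -160.9 -156.3] y [-21.3  -0.5  20.3] z 87.16144410512516
scene tincap 59 x [-3.1  7.9 18. ] y [-10.    0.3  10.6] z 127.27746320588307
scene tintop 223 x [-23.8   3.   26.4] y [-22.2   1.3  22.8] z 115.61948967121415
scene jawtop 143 x [-16.7   5.1  23.5] y [-65.7 -54.6 -27. ] z 82.09353479247295
scene trig 93 x [-8.2 10.1 18.3] y [-203.4 -188.6 -179.1] z 162.99048716870024
```

Emit:
jog_arm:
  targets:
    - [9.0,[0.3,0,0],0]
    - [9.0,[0.3,0,0],0]
    - [9.0,[-0.3,0,0],0]
    - [9.0,[-0.9,0,0],0]
    - [9.0,[-1.5,0,0],0]
    - [9.0,[-2.1,0,0],0]
    - [9.0,[-2.1,0,0],0]
    - [9.0,[-1.7,0,0],0]
    - [9.0,[-1.3,0,0],0]
    - [9.0,[-1.3,0,0],0]

```text
time_s: 11.5
ee_pos: [0.6248, -0.1135, 0.1454]
eef_rot: [-1.571, 0.001, 1.189]
force: [-1.1, -4.4, -0.3]
grip_width: 0.0903
```

```bash
python3 look.py 5 | grep -v -e paddle -e bar
```

```text
t 11.5 clamp xy [   0.3 -160.1] z 145.4 yaw-err 0.0282024546651769 F clamp [ 0.6 -4.5] Fz -0.29 grip 90.3
top tincap 61 x [-7.7  4.2 15.7] y [-9.9  0.2 11.2] z 128.69466729574987
top tintop 246 x [-25.6  -6.2  23.4] y [-21.3  -0.   23.2] z 116.75887765389027
top jawtop 127 x [-21.1  -2.1  19.4] y [-60.5 -49.8 -25.7] z 83.53271279911789
scene tincap 63 x [-2.4  8.2 18.6] y [-10.6   0.2  11. ] z 127.64501128832606
scene tintop 222 x [-23.1   3.   26.8] y [-21.8   0.8  22.7] z 115.67340811263728
scene jawtop 124 x [-17.2   4.9  24.3] y [-60.4 -49.8 -26.6] z 82.54314146968721
scene trig 97 x [-7.5  9.7 18.2] y [-215.7 -200.7 -191.6] z 162.65998750344514
```

Emit:
jog_arm:
  targets:
    - [9.0,[0.3,0,0],0]
    - [9.0,[0.6,0,0],0]
    - [9.0,[0.8,0,0],0]
    - [9.0,[0.8,0,0],0]

```text
time_s: 12.0
ee_pos: [0.6277, -0.1066, 0.1455]
eef_rot: [-1.571, 0.001, 1.189]
force: [-3.0, -4.7, 0.7]
grip_width: 0.0901
```

```bash
sed -i 's/-30,30,-138,-25,70,110/-30,30,-138,-15,72,95/' look.py; python3 look.py 6 | grep -v -e paddle -e bar
```

```text
t 12.0 clamp xy [   0.3 -152.6] z 145.5 yaw-err 0.0042049672581612185 F clamp [-1.1 -5.5] Fz 0.66 grip 90.1
top tincap 62 x [-5.6  4.5 14.8] y [-10.    0.6  10.5] z 128.4248440300255
top tintop 244 x [-25.6  -6.2  23. ] y [-21.6  -0.7  23.2] z 116.5348772628052
top jawtop 134 x [-21.9  -3.6  19.4] y [-56.4 -37.8 -22.1] z 82.84920185230447
scene tincap 60 x [-2.1  8.8 18.3] y [-10.    1.1  11.8] z 127.98052397802716
scene tintop 226 x [-22.7   3.1  26.4] y [-22.    0.2  22.4] z 115.53599647146507
scene jawtop 129 x [-16.9   9.2  25.2] y [-57.9 -46.8 -19.7] z 82.453843035458
scene trig 89 x [-6.6  9.9 18.5] y [-207.7 -193.1 -184.4] z 163.2971899363489
```

```bash
cat > prof.py <<'E'
from fr import *
import sys
for n in("scene","top"):
  for i in sys.argv[1:]:
    c=np.load(n+i+".npy",allow_pickle=True).item(); W=pts(c); C=toC(W); Z=W[...,2]*1000
    k=(abs(C[...,0])<24)&(C[...,1]>-135)&(C[...,1]<-15)&(Z>74)&(Z<96)
    h,_=np.histogram(C[k][:,1],np.arange(-128,-14,3)); print(n,i,h)
    v,u=np.nonzero(k)
    kt=(abs(C[...,0])<40)&(abs(C[...,1])<40)&(Z>108)&(Z<122); print("   tin mean y",C[kt][:,1].mean(), "head y p2,5,10",np.percentile(C[k][:,1],[2,5,10]))
E
python3 prof.py 0 2 3 4 5 6; python3 - <<'E'
from h import *
c=np.load("scene6.npy",allow_pickle=True).item(); save(c,"s6.png",(255,180,385,265),6)
E
```

```text
scene 0 [ 0  0 15 13 16 18  9  4  4  5  3  4  6 14 14  9  0  0  0  0  0  0  0  0
  0  0  0  0  0  0  0  0  0  0  0  2  4]
   tin mean y 0.6603158644725287 head y p2,5,10 [-121.  -120.1 -119. ]
scene 2 [ 0  0  0  0  9 13 14 16 11  4  3  4  6  4  4 13 13 12  0  0  0  0  0  0
  0  0  0  0  0  0  0  0  0  0  0  2  0]
   tin mean y 0.5182092602794816 head y p2,5,10 [-114.2 -113.5 -111.6]
scene 3 [ 0  0  0  0  0  0  0  0  0  0  0  0  0  0  1 15 15 15 20  6  3  5  4  3
  4  4 15 15  8  0  0  0  0  0  0  1  0]
   tin mean y 0.40216759189439416 head y p2,5,10 [-82.3 -81.5 -80.6]
scene 4 [ 0  0  0  0  0  0  0  0  0  0  0  0  0  0  0  0  0  0  0  0  8 13 17 14
 16  4  3  4  4  4  4 12 16 12  0  0  0]
   tin mean y 0.536522769002243 head y p2,5,10 [-66.  -65.  -63.8]
scene 5 [ 0  0  0  0  0  0  0  0  0  0  0  0  0  0  0  0  0  0  0  0  0  0  9 15
 16 15 14  3  4  4  4  4  9 15  5  0  0]
   tin mean y 0.5192302300765028 head y p2,5,10 [-60.5 -59.7 -58.5]
scene 6 [ 0  0  0  0  0  0  0  0  0  0  0  0  0  0  0  0  0  0  0  0  0  0  0 12
 17 15 16  9  3  4  4  4 11 15  4  2  0]
   tin mean y 0.362854
[... 442 characters left out ...]
 3  5  4  4  2  1  1  3  1
  2  2  5 10  6  0  0  0  0  0  0  9  0]
   tin mean y 0.36166292523124854 head y p2,5,10 [-80.9 -80.  -77.7]
top 4 [ 0  0  0  0  0  0  0  0  0  0  0  0  0  0  0  0  0  0  0  0  1  4  3  5
  5  2  3  4  5  4  3 14 15 13  0  9  0]
   tin mean y 0.4047263183509407 head y p2,5,10 [-64.3 -61.7 -58.5]
top 5 [ 0  0  0  0  0  0  0  0  0  0  0  0  0  0  0  0  0  0  0  0  0  0 11 17
 17 16 10  4  5  4  4  6 10 14 16 12  0]
   tin mean y 0.6264114463506683 head y p2,5,10 [-60.5 -59.5 -58.3]
top 6 [ 0  0  0  0  0  0  0  0  0  0  0  0  0  0  0  0  0  0  0  0  0  0  0  5
 14 18 15  6  5  4  3  6 11 14 14 13  0]
   tin mean y 0.3686041678890492 head y p2,5,10 [-57.  -55.6 -54.4]
```

View pics/s6.png

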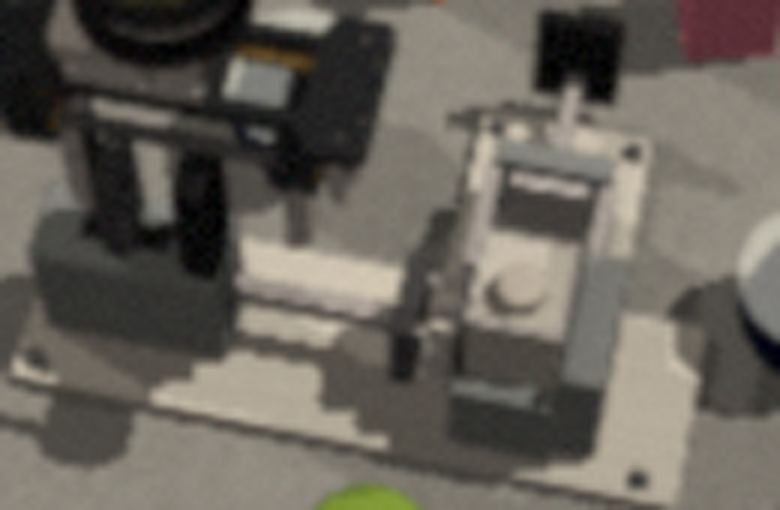

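The crop shows the head at (405,320) and the pad plate at (435,270) up against the tin, so contact has begun with little compression (about 4 mm by the depth profile). The jaw gained less than the trigger moved, so I'll go on in a small step and re-measure.

Emit:
jog_arm:
  targets:
    - [9.0,[0.2,0,0],0]
    - [9.0,[0.4,0,0],0]
    - [9.0,[0.4,0,0],0]
    - [9.0,[0.4,0,0],0]

```text
time_s: 12.5
ee_pos: [0.629, -0.1033, 0.1455]
eef_rot: [-1.571, 0.001, 1.188]
force: [-4.2, -7.0, 1.9]
grip_width: 0.09
```

```bash
cat > gap.py <<'E'
from fr import *
import sys
for n in("scene","top"):
  for i in sys.argv[1:]:
    c=np.load(n+i+".npy",allow_pickle=True).item(); W=pts(c); C=toC(W); Z=W[...,2]*1000
    m=(abs(C[...,0])<24)&(C[...,1]>-135)&(C[...,1]<-14)&(Z>72)&(Z<96)
    # off-axis columns only (head and pad are wide, springs/rod between them narrow)
    k=m&(abs(C[...,0])>9); y=np.sort(C[k][:,1]); y=y[y<-17]; d=np.diff(y); j=d.argmax()
    kt=(abs(C[...,0])<40)&(abs(C[...,1])<40)&(Z>108)&(Z<122)
    print(n,i,"head rear %.1f front %.1f  pad rear %.1f front %.1f gap %.1f"%(y[1],y[j],y[j+1],y[-2],d[j]),"tin y %.2f"%C[kt][:,1].mean())
tool()
E
python3 look.py 7 >/dev/null; python3 gap.py 0 1 3 4 5 6 7
```

```text
scene 0 head rear -120.6 front -81.4  pad rear -21.5 front -18.3 gap 59.9 tin y 0.66
scene 1 head rear -121.7 front -94.4  pad rear -92.2 front -81.5 gap 2.3 tin y 0.56
scene 3 head rear -82.5 front -43.2  pad rear -20.6 front -43.2 gap 22.6 tin y 0.40
scene 4 head rear -66.3 front -47.9  pad rear -45.3 front -27.0 gap 2.6 tin y 0.54
scene 5 head rear -60.5 front -47.9  pad rear -45.3 front -23.7 gap 2.5 tin y 0.52
scene 6 head rear -58.3 front -24.0  pad rear -20.7 front -20.7 gap 3.3 tin y 0.36
scene 7 head rear -54.7 front -23.3  pad rear -20.8 front -20.7 gap 2.5 tin y 1.59
top 0 head rear -120.4 front -92.1  pad rear -90.0 front -81.9 gap 2.0 tin y 0.36
top 1 head rear -120.3 front -81.5  pad rear -22.3 front -22.1 gap 59.1 tin y 0.47
top 3 head rear -81.9 front -42.9  pad rear -22.4 front -22.1 gap 20.5 tin y 0.36
top 4 head rear -65.0 front -26.7  pad rear -22.4 front -22.1 gap 4.3 tin y 0.40
top 5 head rear -60.5 front -48.8  pad rear -47.5 front -22.2 gap 1.3 tin y 0.63
top 6 head rear -57.9 front -34.7  pad rear -33.5 front -22.1 gap 1.2 tin y 0.37
top 7 head rear -54.6 front -34.8  pad rear -33.5 front -20.8 gap 1.3 tin y 1.68
t 12.6 clamp xy [   0.3 -149. ] z 145.5 yaw-err -0.015269945397804463 F clamp [-0.6 -6.6] Fz 2.69 grip 89.8
```

The tin has now slid 1.2 mm to the anvil, and the head's rear face is at -54.7, against a free head-to-pad length of 39.2. That makes compression about 6 mm, so about 4 mm more is needed.

Emit:
jog_arm:
  targets:
    - [9.0,[0.2,0,0],0]
    - [9.0,[0.35,0,0],0]
    - [9.0,[0.35,0,0],0]
    - [9.0,[0.35,0,0],0]

```text
time_s: 13.0
ee_pos: [0.6302, -0.1003, 0.1455]
eef_rot: [-1.57, 0.001, 1.188]
force: [-4.6, -7.1, 0.8]
grip_width: 0.09
```

```bash
python3 look.py 8 >/dev/null; python3 gap.py 7 8; python3 prof.py 4 7 8; python3 - <<'E'
from h import *
a=np.load("scene8.npy",allow_pickle=True).item(); save(a,"s8.png",(305,205,355,245),14)
E
```

```text
scene 7 head rear -54.7 front -23.3  pad rear -20.8 front -20.7 gap 2.5 tin y 1.59
scene 8 head rear -52.2 front -24.0  pad rear -21.0 front -21.0 gap 3.0 tin y 1.42
top 7 head rear -54.6 front -34.8  pad rear -33.5 front -20.8 gap 1.3 tin y 1.68
top 8 head rear -51.6 front -53.1  pad rear -51.6 front -20.7 gap 1.5 tin y 1.60
t 13.1 clamp xy [   0.3 -145.8] z 145.5 yaw-err -0.02428544901748353 F clamp [ -0.5 -10.5] Fz 2.13 grip 90.1
scene 4 [ 0  0  0  0  0  0  0  0  0  0  0  0  0  0  0  0  0  0  0  0  8 13 17 14
 16  4  3  4  4  4  4 12 16 12  0  0  0]
   tin mean y 0.536522769002243 head y p2,5,10 [-66.  -65.  -63.8]
scene 7 [ 0  0  0  0  0  0  0  0  0  0  0  0  0  0  0  0  0  0  0  0  0  0  0  0
  8 16 16 15 14  4  5  4  8 14  9  3  0]
   tin mean y 1.5936044301555383 head y p2,5,10 [-54.5 -53.5 -52.4]
scene 8 [ 0  0  0  0  0  0  0  0  0  0  0  0  0  0  0  0  0  0  0  0  0  0  0  0
  1 10 14 17 16 13  4  4  8 14  8  1  1]
   tin mean y 1.415785381303534 head y p2,5,10 [-52.1 -51.  -49.8]
top 4 [ 0  0  0  0  0  0  0  0  0  0  0  0  0  0  0  0  0  0  0  0  1  4  3  5
  5  2  3  4  5  4  3 14 15 13  0  9  0]
   tin mean y 0.4047263183509407 head y p2,5,10 [-64.3 -61.7 -58.5]
top 7 [ 0  0  0  0  0  0  0  0  0  0  0  0  0  0  0  0  0  0  0  0  0  0  0  0
  5 11 16 17  9  4  4  4  7 17 14 15  0]
   tin mean y 1.6835890865505243 head y p2,5,10 [-54.  -52.5 -50.5]
top 8 [ 0  0  0  0  0  0  0  0  0  0  0  0  0  0  0  0  0  0  0  0  0  0  0  0
  1  5  7 16 17  8  3  5  8 17 14 16  0]
   tin mean y 1.59700406842002 head y p2,5,10 [-51.1 -49.5 -47.1]
```

View pics/s8.png

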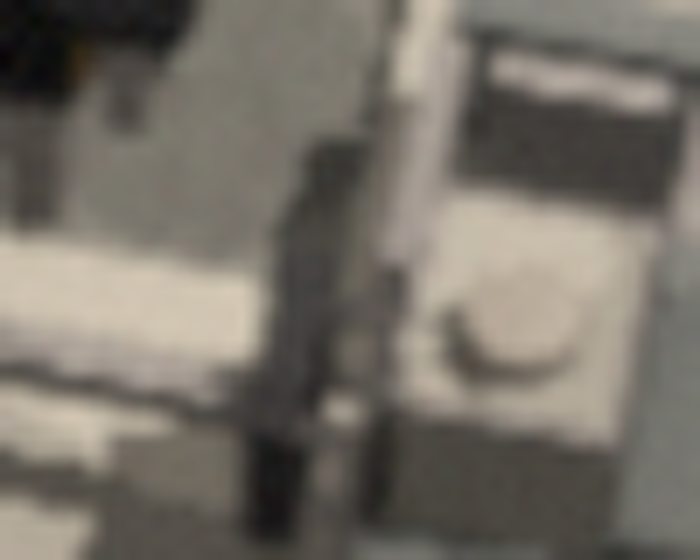

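Estimates of the compression are 8.4, 9.3 and 10.6 mm (total head-to-pad length, pad edge, gap). In the crop the head at (300,300) and pad at (385,390) stand about half their original gap apart. I'll add a last half-millimetre, hold for a second and check that it stays.

Emit:
jog_arm:
  targets:
    - [9.0,[0.06,0,0],0]
    - [9.0,[0.06,0,0],0]
    - [9.0,[0.06,0,0],0]
    - [9.0,[0.06,0,0],0]
    - [9.0,[0.06,0,0],0]
    - [9.0,[0.06,0,0],0]
    - [9.0,[0.06,0,0],0]
    - [9.0,[0.06,0,0],0]
    - [9.0,[0.06,0,0],0]
    - [9.0,[0.06,0,0],0]

```text
time_s: 14.1
ee_pos: [0.6304, -0.0999, 0.1455]
eef_rot: [-1.57, 0.002, 1.188]
force: [-4.7, -8.8, 1.2]
grip_width: 0.0899
```

```bash
python3 look.py 9 | grep -e paddle -e cap; python3 gap.py 8 9; python3 prof.py 9; python3 - <<'E'
from fr import *
F=[]
for i in range(12): c=cam("top"); F.append(ctrl.get_obs()["force"][:2]@R)
F=np.array(F); print("force mean",F.mean(0),"sd",F.std(0)); tool()
E
```

```text
top paddle 57 x [-169.7 -165.  -160.5] y [-20.6   0.2  19.7] z 89.53909562107908
top tincap 60 x [-5.1  4.5 15.3] y [-8.6  1.3 11.8] z 129.32189762247359
scene paddle 59 x [-167.3 -160.7 -156.3] y [-21.6   0.1  20.3] z 87.67157652369018
scene tincap 56 x [-2.4  9.5 18.5] y [-7.8  1.9 11.6] z 127.71190625244066
scene 8 head rear -52.2 front -24.0  pad rear -21.0 front -21.0 gap 3.0 tin y 1.42
scene 9 head rear -52.1 front -23.9  pad rear -20.9 front -20.9 gap 3.1 tin y 1.72
top 8 head rear -51.6 front -53.1  pad rear -51.6 front -20.7 gap 1.5 tin y 1.60
top 9 head rear -51.5 front -39.8  pad rear -38.5 front -20.7 gap 1.3 tin y 1.55
t 14.2 clamp xy [   0.3 -145.4] z 145.5 yaw-err -0.03247358332954775 F clamp [ -0.8 -10. ] Fz 2.54 grip 89.8
scene 9 [ 0  0  0  0  0  0  0  0  0  0  0  0  0  0  0  0  0  0  0  0  0  0  0  0
  1  8 17 12 17 12  4  3  6 15  8  2  0]
   tin mean y 1.7192795076720933 head y p2,5,10 [-51.4 -50.7 -49.6]
top 9 [ 0  0  0  0  0  0  0  0  0  0  0  0  0  0  0  0  0  0  0  0  0  0  0  0
  0  4  6 16 16  9  3  5  7 15 16 14  1]
   tin mean y 1.546612079260593 head y p2,5,10 [-51.1 -49.3 -46.7]
force mean [ -1.2 -10.5] sd [0.6 0.4]
t 14.8 clamp xy [   0.3 -145.4] z 145.5 yaw-err -0.03239216715681437 F clamp [  0.4 -10. ] Fz 2.03 grip 90.1
```

Mean force of 10.5 N, less spring and friction, gives about 4.75 N at the pad, or about 8.5 mm. The geometry says 8.4 to 9, so I'll add about 1.2 mm.

Emit:
jog_arm:
  targets:
    - [9.0,[0.06,0,0],0]
    - [9.0,[0.13,0,0],0]
    - [9.0,[0.13,0,0],0]
    - [9.0,[0.13,0,0],0]
    - [9.0,[0.13,0,0],0]
    - [9.0,[0.13,0,0],0]

```text
time_s: 15.4
ee_pos: [0.6308, -0.0988, 0.1454]
eef_rot: [-1.57, 0.002, 1.188]
force: [-5.9, -9.2, 1.8]
grip_width: 0.0903
```

```bash
python3 look.py 10 | grep -e paddle -e cap; python3 gap.py 9 10; python3 - <<'E'
from fr import *
F=[]
for i in range(12): c=cam("top"); F.append(ctrl.get_obs()["force"][:2]@R)
F=np.array(F); print("force mean",F.mean(0),"sd",F.std(0)); tool()
a=np.load("top10.npy",allow_pickle=True).item(); save(a,"t10.png",(60,80,580,350),1.5)
E
```

```text
top paddle 57 x [-169.7 -165.  -160.5] y [-20.9  -0.   19.5] z 90.09547813055208
top tincap 62 x [-5.7  4.4 14.9] y [-8.7  1.7 11.7] z 128.75362341982043
scene paddle 56 x [-166.5 -160.9 -156.3] y [-21.4  -0.5  20.3] z 88.21039440842327
scene tincap 56 x [-2.4  8.9 17.5] y [-7.9  1.6 11.1] z 127.35626860401405
scene 9 head rear -52.1 front -23.9  pad rear -20.9 front -20.9 gap 3.1 tin y 1.72
scene 10 head rear -50.4 front -53.5  pad rear -50.4 front -23.4 gap 3.1 tin y 1.35
top 9 head rear -51.5 front -39.8  pad rear -38.5 front -20.7 gap 1.3 tin y 1.55
top 10 head rear -50.4 front -52.8  pad rear -50.4 front -20.6 gap 2.4 tin y 1.44
t 15.5 clamp xy [   0.3 -144.2] z 145.5 yaw-err -0.035633234834733685 F clamp [ -2.3 -10.7] Fz 2.28 grip 89.8
force mean [ -1.6 -11.2] sd [0.5 0.5]
t 16.1 clamp xy [   0.3 -144.2] z 145.5 yaw-err -0.034896286099410645 F clamp [ -0.8 -11.4] Fz 1.6 grip 90.0
```

View pics/t10.png

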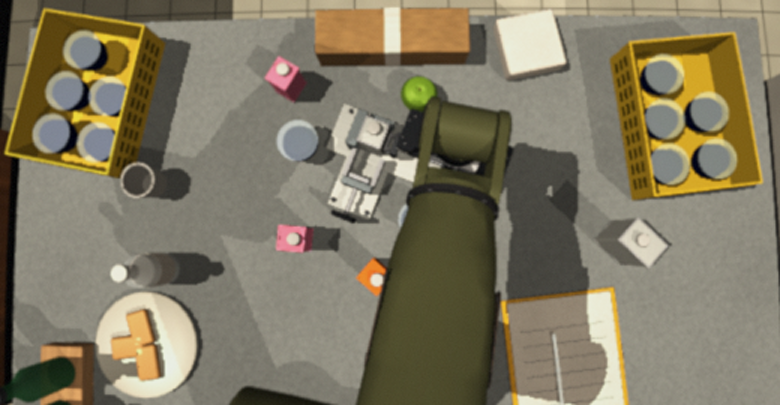

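The tin at (375,128) is in the bay against the anvil, the paddle at (345,215) is back out, and the glasses and look-alikes are where they were. The 11.2 N push implies about 9.7 mm of pad travel, so I'm handing in.

```bash
python3 -c "
from fr import *
print(ctrl.hand_in()); tool()"
```

```text
the job is handed in; nothing more can be done
None
the job is handed in; nothing more can be done
```

The tin is in the bay and clamped, and I handed in at about 16 s with the trigger still held squeezed.

**Feeding:** I pushed the paddle until it stalled against its stop at 32 N. That fed the tin to within about 1 mm of the middle of the bay. When I backed off, the paddle sprang back to its rest position.

**Clamping:** I pushed the trigger with the rear finger, not gripping it against the post, so the wrist force showed the load. It took four strokes, the last one in small steps. During it the tin slid about 1.2 mm to the anvil and the pad bore on it.

**Last checks:**
- **Pad travel:** the mean hold force of 11.2 N, less spring and bar friction, puts the pad at about 9.7 mm. The camera geometry agrees to about 1 mm, at 9.5 to 10.5 mm; my depth readings scattered by about 1 to 2 mm. The wanted figure is 10 mm and it bottoms out at 20.
- **Holding steady:** the tool and the force were steady through the final 0.6 s hold.
- **Other things:** the pink and orange look-alikes, the apple and the glass on the tin's side looked undisturbed in the last top view. The other glass was mostly hidden by the arm there, so it was not checked at the end.

**What disagreed:**
- **Jaw lag:** early in the last stroke the jaw moved only about 3 mm for 7.5 mm of trigger, far more loss than the stated 15 %. I did not find the cause. After that it followed the trigger nearly one to one.
- **Earlier estimates:** before the final 1.6 mm of push, three ways of measuring pad travel gave 8.4, 9.3 and 10.6 mm.

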